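# Move a lift-off guard to the other sample bay

## Robot

A 7-joint arm with a two-finger parallel gripper is mounted at the origin on a cart in front of the work surface, level with it; the furniture and walls round the work are solid. World frame = base frame: x ahead of the robot, y to its left, z up, the work surface at z = 0. Lengths are in mm, angles in degrees, forces in N, time in s.
With the tool pointing down it reaches from about 425 to 950 mm from the base axis. Payload 4.7 kg.
Tool frame: the origin (TCP) lies at the very end of the fingers, on their centre line; the grasp point (between the pads) lies 19 mm behind it; z points along the fingers, y is the line along which they close (so a half turn about z gives the same grasp; the last joint's range is limited). The gripper opens to 87 mm and grips with 3 to 60 N. Pads are 19 mm wide; open, the fingers measure 117 mm over their backs; the gripper's body (75 mm by 190 mm) begins 51 mm behind the grasp point.
Start: joints at [-72.588, 26.849, -2.785, 87.806, 1.381, 65.374, -4.715], TCP at [220.476, 637.999, 199.473] pointing down, gripper open.
Joint ranges: [-148.3, 148.3], [-19.14, 114.17], [-79.39, 73.82], [5.75, 140.21], [-59.74, 239.74], [12.07, 113.84], [-152.46, 152.46]. Speed limits (degrees/s): [147.25, 147.25, 180, 180, 180, 180, 180].

## Interface

Orientations are given as [roll, pitch, yaw] about the fixed x, y, z axes, in that order (R = Rz(yaw) Ry(pitch) Rx(roll)).
In Python, from plant import env gives the robot as it stands. The module is installed in compiled form; this text tells all that it offers.
- The arm moves only by the shell command python3 -m jog 'ROWS' [OPENING]. ROWS is JSON, a list of rows, each an object with "delta_pos": the shift along the world's x, y, z in mm, a list of three; "dr": the turn, a rotation vector about the world's x, y, z in rad, a list of three. In form: [{"delta_pos": [tx, ty, tz], "dr": [ax, ay, az]}, ...]. A call has 1 to 10 rows; each row shifts and turns the commanded pose from where the row before left it; what a row does not reach is not made up. A row lasts 1/8 s, in which the tool goes at most 62.5 mm and 10.7 degrees, less where a joint would pass 70% of its speed; a pose out of reach is approached as far as the arm can. A call with a gripper value outside its range is refused whole. OPENING is the opening, from 0 (shut) to 1 (fully open), set as the call begins (- or left out, the last holds). The fingers move at their own pace and stop on an object; the grip force is fixed at half the most. Time passes only in rows, so rows that do not move let the fingers close. It gives the time, the measured TCP pose, the force, the opening and the grip force at its end, in the units of the state.
- env.read_state(): the state, without advancing time (a new reading comes with each control period).
- env.camera(name): name is "side" or "top"; returns (picture, depth): 384x512x3 uint8, blue, green, red; 384x512 float32, mm along the optical axis (not along the pixel's ray), 0 where there is no reading.
- env.camera_params(name): a dict with "K" (3x3 intrinsics, pixels), "D" ([k1, k2, p1, p2, k3] as OpenCV has them; the pictures are not rectified), "position" and "orientation" of the camera in the world. Camera axes: x right, y up, looking along -z (the intrinsics and any distortion apply to the point x, -y, -z); pixel columns grow to the right and rows downward; lengths in mm; the calibration is good to about 2 mm. A picture is of the moment at which its call begins. camera_params takes no time and is no camera call.
- env.finish_job(): hands the job in; it is judged then, once.
The state is a dict: "t": time; "joint_pos": joint angles; "joint_vel": joint speeds; "effort": joint torques, N m; "tcp_pos": TCP position; "eef_rot": TCP orientation; "ft_force": force on the tool from outside, world axes, zero at the start; "wrist_torque": the same for the moment, N m; "finger_gap": finger opening in mm; "grip_force": force on a finger pad.
Only numpy, scipy, OpenCV 4.12 (cv2) and the standard library are available. Lean on these libraries where they do the work, as an engineer would, in place of code of your own. Each camera call takes 0.05 s, during which the arm holds its last target. There are 200 camera calls.

## Task

Two sample bays stand on the bench and one of them has the lift-off guard hung in it. Pull the guard's sprung hinge pin by pinching its two black grip plates together, lift the guard off and drop it gently into the hinge slots of the other bay, the one with the vial in it; feel for the slots, as that bay's hinge blocks are set a little forward or back. Leave the guard hanging fully home with its pin sprung out into the hole; never force it against the first bay (at most 50 N) or the other (at most 30 N) and do not disturb the vials, the tape roll or the beaker.

Things in the scene. Friction and masses are not known exactly. Their poses are not given: they have to be found in the camera images.
- guard: Guard: clear window in an 8 mm aluminium frame (124 mm along y, 2 to 85 mm below the origin) under a steel hinge tube 8 mm thick, y = -77 to +77 mm, whose ends lie in a bay's slots. Origin: middle of the tube, on its axis; y along the tube towards the sprung pin, z up; starts aligned with bay_a, origin on its hinge axis. About 0.28 kg, centre of mass below the tube.
- guard_grip (a point): Point on the guard, 40 mm above its origin, between two upright black grip plates (each 20 mm in x, 7 mm in y, tops 55 mm above the guard's origin, free from 10 mm up). Outer faces: the fixed plate y = -16 mm; the pin's plate +30 mm, or +16 mm with the pin pulled. Pinch both along y from above (46 closing to 32 mm) to pull the pin; keep squeezing while carrying.
- hinge_pin (a joint): Sprung hinge pin, 5 mm thick, in the tube's +y end. 0 = out, tip 12 mm beyond the tube; 0.014 m = fully pulled, tip 2 mm inside. Spring: 6 N at 0, 10 N at 0.014. Out, it locks the guard in the bay's hole; keep it pulled (over 0.012) while the guard goes out of or into the slots. Released with the guard home, it springs out by itself.
- bay_a: Sample bay: base plate 100 x 186 x 8 mm, back wall (inner face x = +55 mm, top 93 mm up), two grey posts crowned by aluminium hinge blocks. Origin: underside, 120 mm below the middle of the (nominal) hinge axis; y along that axis, x to the back wall, z up. The guard hangs here at the start. Its hinge blocks are like those of bay_b, but not displaced.
- bay_b: Sample bay: base plate 100 x 186 x 8 mm, back wall (inner face x = +55 mm, top 93 mm up), two grey posts crowned by aluminium hinge blocks. Origin: underside, 120 mm below the middle of the (nominal) hinge axis; y along that axis, x to the back wall, z up. Empty but for a vial on its base behind the guard's plane. Hinge blocks displaced: see point bay_b_hinge.
- bay_b_hinge (a point): Nominal middle of bay_b's hinge axis, 120 mm above the bay's origin. The true axis is parallel, but both blocks together are clamped up to 11 mm before or behind it (along bay x; unmeasured): find the slots by touch or sight. Tube on the flat block tops: guard origin 14 mm above this point (a little less on a slot's edge); home in the slots: level with it.
- bay_b_slot (a point): Nominal middle of the +y slot's floor, 73 mm from bay_b_hinge and 4 mm below the axis. In each block (56 mm in x) a cheek at |y| = 68 to 78 mm has an open-topped slot, 10 mm wide in x and 14 mm deep; outside it, |y| = 79.5 to 87.5 mm, an end plate as high as the cheek, with a 7.5 mm hole on the axis on the +y side only.
- vial_2: Glass sample vial, 24 mm wide, 54 mm tall, standing in bay_b (bystander). Origin: centre of its underside.
- vial_1: Glass sample vial of the same size, between and behind the bays (bystander). Origin: centre of its underside.
- tape_roll: Roll of tape, 65 mm wide, 24 mm tall (bystander). Origin: centre of its underside.
- beaker_1: Small glass beaker, 62 mm wide, 66 mm tall (bystander). Origin: centre of its underside.

How it is judged (in metres and radians):
On the way, in this order (a step that is already met when the one before it is completed fails the run):
1. the hinge pin is pulled (at least 10 mm) while the guard still hangs in its first bay (value of joint hinge_pin above 0.01 m and z of guard in the frame of bay_a below 0.13 m), for 0.1 s.
2. the guard is lifted out of its first bay, at least 30 mm above its hung height (z of guard in the frame of bay_a above 0.15 m), for 0.1 s.
3. the guard's tube lies in both slots of the other bay (x of guard in the frame of bay_b between -0.015 and 0.015 m and y of guard in the frame of bay_b between -0.005 and 0.005 m and z of guard in the frame of bay_b between 0.117 and 0.1225 m and angle between the y axis of guard and the y axis of bay_b, either way round below 0.06 rad), for 0.2 s.
At the end, for the whole second after the job is handed in: The guard hangs in bay_b, released and at rest: origin 117 to 122.5 mm above the bay's origin, within 15 mm in x and 5 mm in y of its hinge axis, hinge within 0.06 rad of the bay's y, tilted under 0.2 rad, and the pin out in its hole (joint under 3 mm) (all of step 3 and value of joint hinge_pin below 0.003 m and angle between guard's own z axis and vertical below 0.2 rad and linear speed of guard below 0.03 m/s); the robot touches nothing.
It fails at once if the guard is forced against its first bay with more than 50 N or against the other with more than 30 N (contact force between guard and bay_a above 50 N or contact force between guard and bay_b above 30 N).
It fails at once if a vial, the tape roll or the beaker is moved by more than 15 mm (distance of any of vial_2, vial_1, tape_roll, beaker_1 from where it was at the start of the episode above 0.015 m).
It fails at once if a vial is tipped (angle between any of vial_2, vial_1's own z axis and vertical above 0.5 rad).
It also fails if it takes over 64 s, if anything falls off the work surface, if the arm or the gripper's body presses on something with over 40 N, if the wrist force passes 120 N, or if a joint passes its speed limit or range.

## Working session

There is one attempt and no reset: what is moved stays moved. The work goes in short steps, Python scripts to look and compute and a shell command to move; the robot and the scene stay as the last step left them, time stands still between calls to the robot, and variables do not carry over. Pictures are saved under pics/ and viewed, at most 10 in all, crops included, and the job is handed in when it is done.

```bash
mkdir -p pics; cat > h.py <<'E'
import numpy as np, cv2
from plant import env
from scipy.spatial.transform import Rotation as R
def cam(n):
    im,d=env.camera(n); p=env.camera_params(n); return im,d,p
def rot(p):
    o=np.array(p["orientation"],float)
    if o.shape==(3,3): return o
    return R.from_euler('xyz',o,degrees=True).as_matrix()
def ray(p,uv):
    uv=np.array(uv,float).reshape(-1,1,2)
    n=cv2.undistortPoints(uv,np.array(p["K"],float),np.array(p["D"],float)).reshape(-1,2)
    return np.c_[n[:,0],-n[:,1],-np.ones(len(n))]@rot(p).T
def onplane(p,uv,z):
    r=ray(p,uv); c=np.array(p["position"]); return c+r*((z-c[2])/r[:,2])[:,None]
def cloud(p,d):
    h,w=d.shape; u,v=np.meshgrid(np.arange(w),np.arange(h))
    r=ray(p,np.c_[u.ravel(),v.ravel()]); P=np.array(p["position"])+r*d.ravel()[:,None]
    P[d.ravel()==0]=np.nan
    return P.reshape(h,w,3)
E
python3 - <<'E'
from h import *
s=env.read_state(); print({k:np.round(v,2) for k,v in s.items()})
for n in("side","top"):
    im,d,p=cam(n); cv2.imwrite(f"pics/{n}0.png",im); np.savez(f"{n}0.npz",im=im,d=d); print(n,p)
E
```

```text
{'t': np.float64(0.0), 'joint_pos': array([-72.59,  26.9 ,  -2.79,  87.87,   1.38,  65.37,  -4.72]), 'joint_vel': array([-0.02, -0.02, -0.05, -0.11, -0.11, -0.03, -0.02]), 'effort': array([-0.000e+00, -5.080e+01, -8.000e-02, -2.362e+01, -6.000e-02,
        4.000e-02,  0.000e+00]), 'tcp_pos': array([220.28, 637.37, 198.38]), 'eef_rot': array([-179.89,    0.  ,  160.93]), 'ft_force': array([-0.21,  0.1 ,  0.94]), 'wrist_torque': array([-0.01,  0.03, -0.01]), 'grip_force': np.float64(0.0), 'finger_gap': np.float64(86.95)}
side {'K': array([[497.32928759,   0.        , 245.61342952],
       [  0.        , 497.32928759, 196.54137184],
       [  0.        ,   0.        ,   1.        ]]), 'D': array([-0.02595502,  0.        ,  0.        ,  0.        ,  0.        ]), 'position': array([ 510.12341735, 1140.79174167, 1169.15785857]), 'orientation': array([  47.69425324,   -0.27972711, -178.64073062])}
top {'K': array([[367.57019296,   0.        , 253.79997976],
       [  0.        , 367.57019296, 196.07510551],
       [  0.        ,   0.        ,   1.        ]]), 'D': array([0.00236328, 0.        , 0.        , 0.        , 0.        ]), 'position': array([ 372.6624854 ,  -14.97409449, 1374.32929784]), 'orientation': array([  7.55070509,   0.30006569, -90.23881348])}
```

View pics/side0.png

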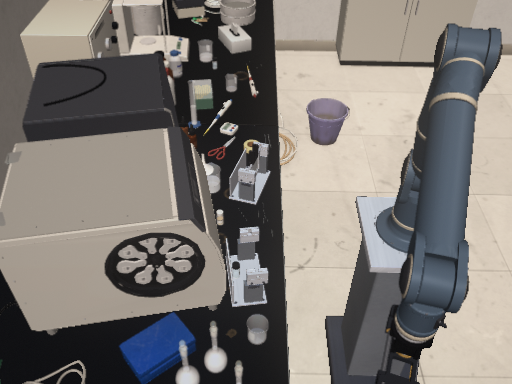

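View pics/top0.png

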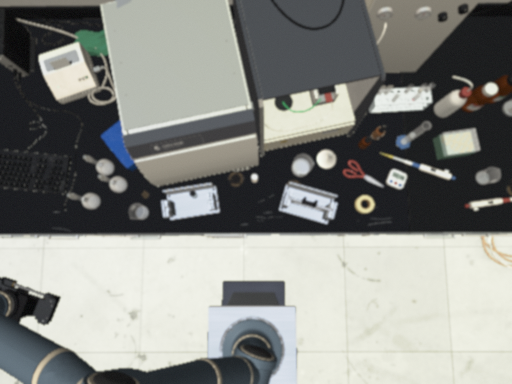

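The top view shows bay_b (with vial) around (190,202) and bay_a with the guard around (308,202). In the side view they are at (247,270) and (250,170). The tape roll is at (365,204) in the top view.

```bash
python3 - <<'E'
from h import *
S=np.load("side0.npz");T=np.load("top0.npz")
def crop(im,x,y,w,h,s): return cv2.resize(im[y:y+h,x:x+w],(int(w*s),int(h*s)),interpolation=cv2.INTER_CUBIC)
a=crop(T["im"],155,170,80,60,5);b=crop(T["im"],270,170,80,60,5)
c=crop(S["im"],210,220,80,60*1+30,3.33);e=crop(S["im"],220,130,80,90,3.33)
r2=np.hstack([c,e]); r2=cv2.copyMakeBorder(r2,0,0,0,800-r2.shape[1],cv2.BORDER_CONSTANT)
cv2.imwrite("pics/crops.png",np.vstack([np.hstack([a,b]),r2]))
for n,D,box in(("top",T,[(155,235),(270,350)]),):
    p=env.camera_params(n); P=cloud(p,D["d"])
    for x0,x1 in box:
        Q=P[170:230,x0:x1].reshape(-1,3); Q=Q[~np.isnan(Q[:,0])]
        print(len(Q)); print(np.histogram(Q[:,2],bins=np.arange(-10,200,10)))
        for lo,hi in((3,18),(75,105),(115,150),(150,200)):
            m=(Q[:,2]>lo)&(Q[:,2]<hi)
            if m.sum()>3: print(lo,hi,m.sum(),np.round(Q[m].mean(0),1),np.round(np.median(Q[m],0),1),cv2.minAreaRect(Q[m,:2].astype(np.float32)))
E
```

```text
4779
(array([1276, 1884,  285,   31,   41,   44,   40,   58,   34,   84,  107,
         52,   68,  131,  136,   42,   38,   45,   54,   49]), array([-10,   0,  10,  20,  30,  40,  50,  60,  70,  80,  90, 100, 110,
       120, 130, 140, 150, 160, 170, 180, 190]))
3 18 1321 [525.4 213.4   7.4] [525.1 217.8   6.9] ((540.6777954101562, 215.03805541992188), (219.70147705078125, 298.55517578125), 0.13624408841133118)
75 105 229 [564.2 217.9  90.5] [572.2 226.8  90.9] ((547.3059692382812, 186.4661865234375), (127.88432312011719, 275.1397705078125), 11.868293762207031)
115 150 347 [547.  218.4 130.3] [531.4 223.6 130.1] ((544.4628295898438, 195.28273010253906), (124.97866821289062, 253.5763397216797), 11.670723915100098)
150 200 234 [601.3 225.1 176.1] [601.  226.3 176.6] ((603.9984130859375, 217.12989807128906), (6.119174480438232, 215.03602600097656), 11.768014907836914)
4779
(array([1539, 2101,  261,   45,   71,   59,   62,   50,   50,   72,   87,
         16,   37,  172,  116,    3,    5,    7,   26,    0]), array([-10,   0,  10,  20,  30,  40,  50,  60,  70,  80,  90, 100, 110,
       120, 130, 140, 150, 160, 170, 180, 190]))
3 18 1268 [ 532.1 -211.8    7.2] [ 527.5 -208.5    6.7] ((541.486572265625, -218.9349822998047), (300.1695251464844, 223.5135498046875), 89.69168090820312)
75 105 193 [ 548.4 -207.    88.9] [ 552.8 -209.4   89.9] ((556.5593872070312, -211.20431518554688), (178.55775451660156, 150.37948608398438), 73.53702545166016)
115 150 316 [ 509.3 -201.7  128. ] [ 509.7 -200.7  128.5] ((510.5503845214844, -199.19810485839844), (174.67893981933594, 56.43307876586914), 73.0616226196289)
150 200 38 [ 512.4 -191.8  170.7] [ 512.  -192.1  173.2] ((512.31982421875, -192.4499053955078), (45.62234115600586, 19.82383155822754), 72.21231079101562)
```

View pics/crops.png

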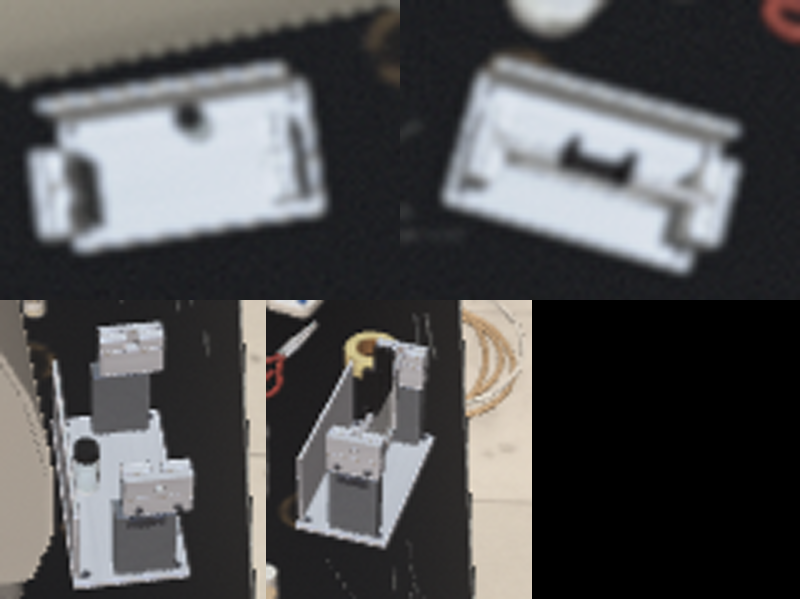

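The crops show the empty bay_b with its vial near the back wall. In bay_a the guard's black grip plates stand mid-tube, and its pin side is towards world +y. Next I'll refine both frames from depth.

```bash
python3 - <<'E'
from h import *
C={}
for n in("side","top"):
    D=np.load(n+"0.npz");P=cloud(env.camera_params(n),D["d"]);C[n]=P.reshape(-1,3)
def loc(Q,c,yaw):
    r=np.array([[np.cos(yaw),np.sin(yaw)],[-np.sin(yaw),np.cos(yaw)]]); q=Q.copy(); q[:,:2]=(Q[:,:2]-c)@r.T; return q
for name,c,yaw in(("a",[510.5,-199.2],-17),("b",[527,222],10.5)):
  for n in C:
    q=loc(C[n],np.array(c),np.radians(yaw)); q=q[~np.isnan(q[:,0])]
    top=q[(abs(q[:,2]-132)<9)&(abs(q[:,0])<45)&(abs(q[:,1])<110)]
    for s in(-1,1):
        t=top[(s*top[:,1]>55)]; 
        if len(t)>5: print(name,n,"block",s,len(t),np.round([t[:,0].min(),t[:,0].max(),t[:,1].min(),t[:,1].max(),np.median(t[:,2])],1))
    if len(top)>10: print("  rect",cv2.minAreaRect(top[:,:2].astype(np.float32)))
    w=q[(abs(q[:,2]-90)<7)&(q[:,0]>40)&(q[:,0]<75)&(abs(q[:,1])<95)]
    if len(w)>10: print("  wall",len(w),np.round([w[:,0].min(),w[:,0].max(),w[:,1].min(),w[:,1].max()],1), np.degrees(np.polyfit(w[:,1],w[:,0],1)[0]),np.polyfit(w[:,1],w[:,0],1)[1])
    b=q[(abs(q[:,2]-8)<2.5)&(abs(q[:,0])<49)&(abs(q[:,1])<95)]
    pl=q[(abs(q[:,2]-8)<3.5)&(abs(q[:,0])<75)&(abs(q[:,1])<120)]
    print("  plate",np.round(np.percentile(pl[:,0],[1,99]),1),np.round(np.percentile(pl[:,1],[1,99]),1),np.median(b[:,2]))
    f=q[(q[:,0]>57)&(q[:,0]<140)&(abs(q[:,1])<130)&(q[:,2]>105)]
    for lo in range(105,405,50):
        g=f[(f[:,2]>lo)&(f[:,2]<lo+50)]
        if len(g): print("  behind z",lo,len(g),round(np.percentile(g[:,0],2),1))
    if name=='a' : 
        g=q[(q[:,2]>150)&(q[:,2]<185)&(abs(q[:,0])<30)&(abs(q[:,1])<50)]
        if len(g): print("  grip",np.round([g[:,0].min(),g[:,0].max(),g[:,1].min(),g[:,1].max()],1),np.percentile(g[:,2],90))
E
```

```text
a side block -1 69 [-28.7  28.2 -94.5 -55.4 129.4]
a side block 1 94 [-29.9  27.3  56.2  93.7 129.8]
  rect ((-0.7337379455566406, -0.4146728515625), (57.21713638305664, 187.94256591796875), 0.43840447068214417)
  wall 82 [ 52.1  61.4 -90.8  87. ] -0.5446781864753765 56.59779297606067
  plate [-71.6  65.7] [-107.9  114.4] 7.898277113412405
  grip [-10.8  10.8 -20.3  32.4] 175.60724656492764
a top block -1 101 [-26.4  28.3 -87.3 -57.5 130.3]
a top block 1 93 [-28.2  28.2  55.1  87.2 129.8]
  rect ((0.047710418701171875, -0.06790924072265625), (56.433101654052734, 174.51007080078125), 0.061621882021427155)
  wall 84 [ 54.2  60.7 -84.6  86.7] -0.510068779538927 57.34441059826797
  plate [-68.2  61.9] [-99.6 108.5] 8.088780418733336
  grip [ -9.8   9.9 -16.   29.8] 176.97124194202925
b side block -1 113 [-44.9   5.6 -90.9 -65.1 129.9]
b side block 1 144 [-44.9  10.1  64.2  89.2 129.7]
  rect ((-17.362316131591797, -0.86676025390625), (55.052268981933594, 180.09555053710938), 0.03081168793141842)
  wall 93 [ 42.5  51.2 -91.2  84.3] 1.5302009926401208 47.03870655041688
  plate [-66.6  60.9] [-96.9 108.6] 8.302223991981464
  behind z 105 322 70.1
  behind z 155 358 71.4
  behind z 205 454 74.3
  behind z 255 625 84.7
  behind z 305 637 101.8
  behind z 355 424 123.4
b top block -1 76 [-44.5   6.6 -87.9 -68.1 130.5]
b top block 1 90 [-44.4  11.1  66.   88.1 130. ]
  rect ((-19.166772842407227, 0.09999847412109375), (175.4621124267578, 55.52499771118164), 88.35071563720703)
  wall 94 [ 42.5  74.7 -89.3  85.9] 3.997491791390325 49.454369555135614
  plate [-68.9  70.5] [-104.8  105.4] 7.985140097786825
  behind z 105 186 70.5
  behind z 155 310 70.5
  behind z 205 500 74.7
  behind z 255 765 85.4
  behind z 305 968 103.2
  behind z 355 607 124.1
```

```bash
python3 - <<'E'
from h import *
def loc(Q,c,yaw):
    r=np.array([[np.cos(yaw),np.sin(yaw)],[-np.sin(yaw),np.cos(yaw)]]); q=Q.copy(); q[:,:2]=(Q[:,:2]-c)@r.T; return q
for name,c,yaw in(("a",[510.5,-199.2],-16.7),("b",[515,220],8.9)):
  for n in("side","top"):
    D=np.load(n+"0.npz");Q=cloud(env.camera_params(n),D["d"]).reshape(-1,3); Q=Q[~np.isnan(Q[:,0])]
    q=loc(Q,np.array(c),np.radians(yaw))
    top=q[(abs(q[:,2]-131)<6)&(abs(q[:,0])<45)&(abs(q[:,1])<110)&(abs(q[:,1])>66)]
    print(name,n,np.round(cv2.minAreaRect(top[:,:2].astype(np.float32))[0],1),cv2.minAreaRect(top[:,:2].astype(np.float32))[1:])
    for s in(-1,1):
        t=top[s*top[:,1]>0]; print("  blk",s,np.round(np.percentile(t[:,0],[0,2,98,100]),1),np.round([t[:,1].min(),t[:,1].max()],1))
    w=q[(abs(q[:,2]-89)<6)&(q[:,0]>45)&(q[:,0]<68)&(abs(q[:,1])<80)]
    k=np.polyfit(w[:,1],w[:,0],1); print("  wall",np.round(np.percentile(w[:,0],[2,50,98]),1),np.degrees(k[0]),k[1])
E
```

```text
a side [-0.7 -0.4] ((56.9348258972168, 187.99966430664062), 0.02965773455798626)
  blk -1 [-29.2 -27.7  25.5  27.8] [-94.4 -67.5]
  blk 1 [-28.1 -27.8  26.8  27.7] [66.6 93.6]
  wall [53.8 56.1 60.2] -0.3738474977086088 56.44445074108102
a top [ 0.  -0.1] ((174.5100555419922, 56.43309783935547), 89.7616195678711)
  blk -1 [-26.8 -25.9  27.2  28. ] [-87.3 -67.8]
  blk 1 [-27.9 -27.4  26.9  28.6] [67.7 87.1]
  wall [55.  57.2 60.3] -0.15705555612784797 57.413316024598316
b side [-7.7 -1.5] ((180.4235076904297, 56.06023025512695), 89.9961929321289)
  blk -1 [-35.8 -34.   19.1  20.1] [-91.7 -67.6]
  blk 1 [-35.7 -34.3  19.3  20.3] [66.  88.7]
  wall [56.5 59.7 61.6] 0.12731729611394887 59.41474607109856
b top [-7.  -0.3] ((175.46212768554688, 55.525001525878906), 89.95072174072266)
  blk -1 [-34.5 -33.1  19.8  20.7] [-88.1 -68.4]
  blk 1 [-34.7 -33.8  19.7  20.8] [66.  87.4]
  wall [57.3 59.3 62.7] 0.027071980792039853 59.584075960085954
```

```bash
python3 -m jog '[{"delta_pos":[0,0,40],"dr":[0,0,0]},{"delta_pos":[0,0,40],"dr":[0,0,0]},{"delta_pos":[25,-52,0],"dr":[0,0,0]},{"delta_pos":[25,-52,0],"dr":[0,0,0]},{"delta_pos":[25,-52,0],"dr":[0,0,0]},{"delta_pos":[25,-52,0],"dr":[0,0,0]},{"delta_pos":[25,-52,0],"dr":[0,0,0]},{"delta_pos":[25,-52,0],"dr":[0,0,0]},{"delta_pos":[25,-52,0],"dr":[0,0,0]},{"delta_pos":[25,-52,0],"dr":[0,0,0]}]' 1
python3 -m jog '[{"delta_pos":[11,-52,0],"dr":[0,0,0]},{"delta_pos":[11,-52,0],"dr":[0,0,0]},{"delta_pos":[11,-52,0],"dr":[0,0,0]},{"delta_pos":[11,-52,0],"dr":[0,0,0]},{"delta_pos":[11,-52,0],"dr":[0,0,0]},{"delta_pos":[11,-52,0],"dr":[0,0,0]},{"delta_pos":[11,-52,0],"dr":[0,0,0.02]},{"delta_pos":[11,-52,0],"dr":[0,0,0.02]},{"delta_pos":[0,0,0],"dr":[0,0,0]},{"delta_pos":[0,0,0],"dr":[0,0,0]}]'
```

```text
t: 1.35
tcp_pos: [420.8, 220.0, 279.3]
eef_rot: [180.0, -0.0, 160.9]
ft_force: [0.3, -0.1, 0.2]
finger_gap: 86.6
grip_force: 0.0
t: 2.6
tcp_pos: [508.2, -193.3, 278.9]
eef_rot: [180.0, -0.1, 163.2]
ft_force: [0.4, 1.3, 0.2]
finger_gap: 86.8
grip_force: 0.0
```

```bash
python3 -m jog '[{"delta_pos":[2.3,-5.9,-20],"dr":[0,0,0]},{"delta_pos":[0,0,-30],"dr":[0,0,0]},{"delta_pos":[0,0,-20],"dr":[0,0,0]},{"delta_pos":[0,0,-20],"dr":[0,0,0]},{"delta_pos":[0,0,-16],"dr":[0,0,0]},{"delta_pos":[0,0,-16],"dr":[0,0,0]},{"delta_pos":[0,0,-8],"dr":[0,0,0]},{"delta_pos":[0,0,-8],"dr":[0,0,0]},{"delta_pos":[0,0,0],"dr":[0,0,0]},{"delta_pos":[0,0,0],"dr":[0,0,0]}]'
python3 - <<'E'
from h import *
im,d,p=cam("side"); cv2.imwrite("pics/s1.png",cv2.resize(im[110:230,210:310],(600,720)[:2] if 0 else (500,600),interpolation=cv2.INTER_CUBIC))
E
```

```text
t: 3.85
tcp_pos: [511.1, -200.1, 141.9]
eef_rot: [180.0, 0.0, 163.2]
ft_force: [-0.6, -0.8, -0.5]
finger_gap: 87.0
grip_force: 0.0
```

View pics/s1.png

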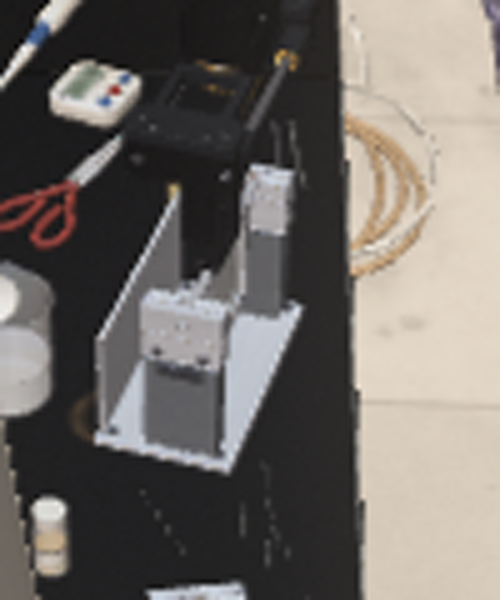

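The gripper body (around (190,130) in the crop) straddles the grip plates and nothing is in contact. Closing.

```bash
python3 -m jog '[{"delta_pos":[0,0,0],"dr":[0,0,0]},{"delta_pos":[0,0,0],"dr":[0,0,0]},{"delta_pos":[0,0,0],"dr":[0,0,0]},{"delta_pos":[0,0,0],"dr":[0,0,0]},{"delta_pos":[0,0,0],"dr":[0,0,0]},{"delta_pos":[0,0,0],"dr":[0,0,0]},{"delta_pos":[0,0,0],"dr":[0,0,0]},{"delta_pos":[0,0,0],"dr":[0,0,0]}]' 0
```

```text
t: 4.9
tcp_pos: [510.7, -200.8, 141.9]
eef_rot: [-180.0, 0.0, 163.2]
ft_force: [-1.0, -1.7, 3.3]
finger_gap: 30.8
grip_force: 30.0
```

```bash
python3 -m jog '[{"delta_pos":[0,0,2],"dr":[0,0,0]},{"delta_pos":[0,0,3],"dr":[0,0,0]},{"delta_pos":[0,0,3],"dr":[0,0,0]},{"delta_pos":[0,0,0],"dr":[0,0,0]}]'
```

```text
t: 5.4
tcp_pos: [510.7, -199.6, 149.4]
eef_rot: [180.0, -0.0, 163.2]
ft_force: [-0.7, 0.0, -3.3]
finger_gap: 30.9
grip_force: 30.0
```

```bash
python3 -m jog '[{"delta_pos":[0,0,6],"dr":[0,0,0]},{"delta_pos":[0,0,10],"dr":[0,0,0]},{"delta_pos":[0,0,16],"dr":[0,0,0]},{"delta_pos":[0,0,20],"dr":[0,0,0]},{"delta_pos":[0,0,22],"dr":[0,0,0]},{"delta_pos":[0,0,22],"dr":[0,0,0]},{"delta_pos":[0,0,22],"dr":[0,0,0]},{"delta_pos":[0,0,16],"dr":[0,0,0]},{"delta_pos":[0,0,8],"dr":[0,0,0]},{"delta_pos":[0,0,0],"dr":[0,0,0]}]'
python3 - <<'E'
from h import *
im,d,p=cam("side"); np.savez("s2.npz",im=im,d=d);cv2.imwrite("pics/s2.png",cv2.resize(im[60:230,190:320],(460,600),interpolation=cv2.INTER_CUBIC))
E
```

```text
t: 6.65
tcp_pos: [510.9, -199.9, 291.8]
eef_rot: [180.0, 0.0, 163.2]
ft_force: [0.2, 0.9, -3.0]
finger_gap: 30.7
grip_force: 30.0
```

View pics/s2.png

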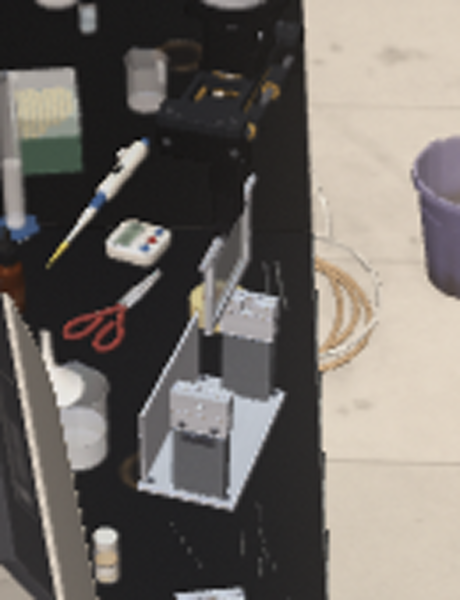

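The guard is out and hangs straight, with its lower edge at about (240,240) in the crop. Moving over to bay_b.

```bash
python3 -m jog '[{"delta_pos":[-4,15,0],"dr":[0,0,0.02]},{"delta_pos":[-4,25,0],"dr":[0,0,0.03]},{"delta_pos":[-4,30,0],"dr":[0,0,0.03]},{"delta_pos":[-4,30,0],"dr":[0,0,0.03]},{"delta_pos":[0,30,0],"dr":[0,0,0.03]},{"delta_pos":[0,30,0],"dr":[0,0,0.03]},{"delta_pos":[0,30,0],"dr":[0,0,0.03]},{"delta_pos":[0,30,0],"dr":[0,0,0.03]},{"delta_pos":[0,30,0],"dr":[0,0,0.03]},{"delta_pos":[0,30,0],"dr":[0,0,0.03]}]'
python3 -m jog '[{"delta_pos":[4,30,0],"dr":[0,0,0.03]},{"delta_pos":[4,30,0],"dr":[0,0,0.03]},{"delta_pos":[4,30,0],"dr":[0,0,0.03]},{"delta_pos":[2,20,0],"dr":[0,0,0.03]},{"delta_pos":[0,18,0],"dr":[0,0,0.03]},{"delta_pos":[0,10,0],"dr":[0,0,0.01]},{"delta_pos":[0,0,0],"dr":[0,0,0]},{"delta_pos":[0,0,0],"dr":[0,0,0]},{"delta_pos":[0,0,0],"dr":[0,0,0]}]'
```

```text
t: 7.95
tcp_pos: [494.8, 82.1, 291.4]
eef_rot: [180.0, -0.0, 180.0]
ft_force: [0.5, -1.0, -3.6]
finger_gap: 31.1
grip_force: 30.0
t: 9.07
tcp_pos: [508.9, 217.1, 291.6]
eef_rot: [-180.0, 0.0, -171.1]
ft_force: [-0.0, -1.5, -2.4]
finger_gap: 31.0
grip_force: 30.0
```

```bash
python3 -m jog '[{"delta_pos":[0,1.5,-10],"dr":[0,0,0]},{"delta_pos":[0,0,-20],"dr":[0,0,0]},{"delta_pos":[0,0,-20],"dr":[0,0,0]},{"delta_pos":[0,0,-20],"dr":[0,0,0]},{"delta_pos":[0,0,-20],"dr":[0,0,0]},{"delta_pos":[0,0,-16],"dr":[0,0,0]},{"delta_pos":[0,0,-12],"dr":[0,0,0]},{"delta_pos":[0,0,-4],"dr":[0,0,0]},{"delta_pos":[0,0,0],"dr":[0,0,0]},{"delta_pos":[0,0,0],"dr":[0,0,0]}]'
python3 - <<'E'
from h import *
print(np.round(env.read_state()["wrist_torque"],2))
im,d,p=cam("side"); np.savez("s3.npz",im=im,d=d);cv2.imwrite("pics/s3.png",cv2.resize(im[210:320,200:300],(545,600),interpolation=cv2.INTER_CUBIC))
E
```

```text
t: 10.32
tcp_pos: [509.3, 219.8, 170.2]
eef_rot: [180.0, 0.1, -171.0]
ft_force: [0.1, 0.4, -2.8]
finger_gap: 30.5
grip_force: 30.0
[ 0.05  0.05 -0.04]
```

View pics/s3.png

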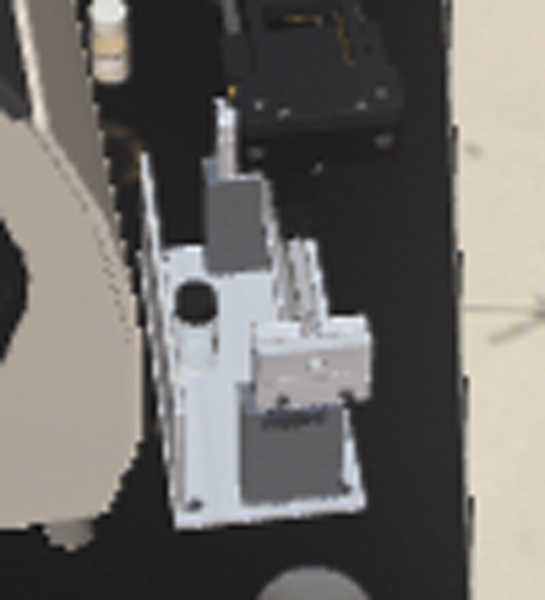

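The tube end, near (308,325) in the crop, sits above the middle of the +y block. Descending gently to feel for the slots.

```bash
python3 -m jog '[{"delta_pos":[0,0,-4],"dr":[0,0,0]},{"delta_pos":[0,0,-4],"dr":[0,0,0]},{"delta_pos":[0,0,-2],"dr":[0,0,0]},{"delta_pos":[0,0,-1],"dr":[0,0,0]},{"delta_pos":[0,0,-1],"dr":[0,0,0]},{"delta_pos":[0,0,-1],"dr":[0,0,0]},{"delta_pos":[0,0,0],"dr":[0,0,0]}]'
python3 -m jog '[{"delta_pos":[0,0,-1],"dr":[0,0,0]},{"delta_pos":[0,0,0],"dr":[0,0,0]},{"delta_pos":[0,0,0],"dr":[0,0,0]}]'
```

```text
t: 11.25
tcp_pos: [508.7, 219.6, 156.4]
eef_rot: [180.0, -0.0, -171.0]
ft_force: [-0.3, 0.5, -3.4]
finger_gap: 30.7
grip_force: 30.0
t: 11.62
tcp_pos: [508.8, 219.6, 155.5]
eef_rot: [180.0, -0.0, -171.0]
ft_force: [0.5, -0.2, -4.2]
finger_gap: 30.3
grip_force: 30.0
```

```bash
python3 -m jog '[{"delta_pos":[0,0,-1],"dr":[0,0,0]},{"delta_pos":[0,0,-1],"dr":[0,0,0]},{"delta_pos":[0,0,0],"dr":[0,0,0]}]'
```

```text
t: 12.0
tcp_pos: [508.6, 219.5, 153.3]
eef_rot: [-180.0, -0.0, -171.0]
ft_force: [-0.2, -0.2, -3.2]
finger_gap: 30.8
grip_force: 30.0
```

```bash
python3 -m jog '[{"delta_pos":[0,0,-1],"dr":[0,0,0]},{"delta_pos":[0,0,-1],"dr":[0,0,0]},{"delta_pos":[0,0,-1],"dr":[0,0,0]},{"delta_pos":[0,0,0],"dr":[0,0,0]}]'
python3 -c "
from h import *
print(np.round(env.read_state()['wrist_torque'],2))"
```

```text
t: 12.5
tcp_pos: [508.4, 219.5, 150.2]
eef_rot: [180.0, -0.0, -171.0]
ft_force: [-1.5, 0.0, -3.3]
finger_gap: 30.9
grip_force: 30.0
[-0.14  0.35 -0.06]
```

```bash
python3 -m jog '[{"delta_pos":[-0.5,0,-1],"dr":[0,0,0]},{"delta_pos":[0,0,-1],"dr":[0,0,0]},{"delta_pos":[0,0,-1],"dr":[0,0,0]},{"delta_pos":[0,0,0],"dr":[0,0,0]}]'
python3 -c "
from h import *
print(np.round(env.read_state()['wrist_torque'],2))"
```

```text
t: 13.0
tcp_pos: [508.3, 219.5, 147.3]
eef_rot: [-180.0, -0.0, -171.0]
ft_force: [-0.7, -0.1, -4.2]
finger_gap: 31.0
grip_force: 30.0
[-0.19  0.24 -0.06]
```

```bash
python3 -m jog '[{"delta_pos":[-0.3,0,-1],"dr":[0,0,0]},{"delta_pos":[0,0,-1],"dr":[0,0,0]},{"delta_pos":[0,0,-1],"dr":[0,0,0]},{"delta_pos":[0,0,0],"dr":[0,0,0]}]'
python3 -m jog '[{"delta_pos":[0,0,-0.8],"dr":[0,0,0]},{"delta_pos":[0,0,-0.8],"dr":[0,0,0]},{"delta_pos":[0,0,0],"dr":[0,0,0]}]'
python3 -c "
from h import *
print(np.round(env.read_state()['wrist_torque'],2))"
```

```text
t: 13.5
tcp_pos: [508.1, 219.5, 144.3]
eef_rot: [-180.0, 0.0, -171.0]
ft_force: [-0.8, -1.1, -2.9]
finger_gap: 30.7
grip_force: 30.0
t: 13.88
tcp_pos: [508.1, 219.5, 142.8]
eef_rot: [-180.0, 0.0, -171.0]
ft_force: [-0.4, -1.8, -3.0]
finger_gap: 31.1
grip_force: 30.0
[-0.29  0.07 -0.06]
```

```bash
python3 -m jog '[{"delta_pos":[0,0,-0.6],"dr":[0,0,0]},{"delta_pos":[0,0,-0.4],"dr":[0,0,0]},{"delta_pos":[0,0,0],"dr":[0,0,0]}]'
python3 -m jog '[{"delta_pos":[0,0,-0.4],"dr":[0,0,0]},{"delta_pos":[0,0,0],"dr":[0,0,0]}]'
```

```text
t: 14.25
tcp_pos: [508.2, 219.4, 142.3]
eef_rot: [180.0, 0.0, -171.0]
ft_force: [-1.1, -3.2, 1.5]
finger_gap: 31.0
grip_force: 30.0
t: 14.5
tcp_pos: [508.3, 219.3, 141.9]
eef_rot: [-180.0, 0.0, -171.0]
ft_force: [-0.9, -4.1, 4.2]
finger_gap: 31.2
grip_force: 30.0
```

```bash
python3 -m jog '[{"delta_pos":[0,-0.6,0],"dr":[0,0,0]},{"delta_pos":[0,-0.6,0],"dr":[0,0,0]},{"delta_pos":[0,0,0],"dr":[0,0,0]},{"delta_pos":[0,0,0],"dr":[0,0,0]}]'
python3 -m jog '[{"delta_pos":[0,0,0],"dr":[0,0,0]},{"delta_pos":[0,0,0],"dr":[0,0,0]},{"delta_pos":[0,0,0],"dr":[0,0,0]},{"delta_pos":[0,0,0],"dr":[0,0,0]},{"delta_pos":[0,0,0],"dr":[0,0,0]},{"delta_pos":[0,0,0],"dr":[0,0,0]}]' 1
```

```text
t: 15.0
tcp_pos: [508.2, 219.0, 141.7]
eef_rot: [179.9, 0.0, -171.0]
ft_force: [-0.3, -0.9, 4.2]
finger_gap: 31.0
grip_force: 30.0
t: 15.75
tcp_pos: [508.0, 217.9, 141.3]
eef_rot: [-180.0, -0.0, -171.0]
ft_force: [-0.3, -0.1, -0.8]
finger_gap: 82.2
grip_force: 0.0
```

Rise clear and check.

```bash
python3 -m jog '[{"delta_pos":[0,0,0],"dr":[0,0,0]},{"delta_pos":[0,0,0],"dr":[0,0,0]},{"delta_pos":[0,0,5],"dr":[0,0,0]},{"delta_pos":[0,0,15],"dr":[0,0,0]},{"delta_pos":[0,0,25],"dr":[0,0,0]},{"delta_pos":[0,0,30],"dr":[0,0,0]},{"delta_pos":[0,0,30],"dr":[0,0,0]},{"delta_pos":[-30,0,30],"dr":[0,0,0]},{"delta_pos":[-50,-20,10],"dr":[0,0,0]},{"delta_pos":[-30,-50,0],"dr":[0,0,0]}]'
python3 -m jog '[{"delta_pos":[0,-50,0],"dr":[0,0,0]},{"delta_pos":[0,-50,0],"dr":[0,0,0]},{"delta_pos":[0,-50,0],"dr":[0,0,0]},{"delta_pos":[0,-40,0],"dr":[0,0,0]},{"delta_pos":[0,0,0],"dr":[0,0,0]}]'
python3 - <<'E'
from h import *
a,_,_=cam("side"); im,d,p=cam("top")
q=cloud(p,d).reshape(-1,3); q=q[~np.isnan(q[:,0])]
y=np.radians(8.9); r=np.array([[np.cos(y),np.sin(y)],[-np.sin(y),np.cos(y)]])
q[:,:2]=(q[:,:2]-[508.2,218.5])@r.T
g=q[(q[:,2]>145)&(q[:,2]<200)&(abs(q[:,0])<40)&(abs(q[:,1])<60)]
print(len(g),np.round([g[:,0].min(),g[:,0].max(),g[:,1].min(),g[:,1].max()],1),np.percentile(g[:,2],90))
t=q[(q[:,2]>112)&(q[:,2]<140)&(abs(q[:,0])<12)&(abs(q[:,1])<65)]
print("tube z",[(k,np.round(np.percentile(t[abs(t[:,1]-k)<10][:,2],90),1)) for k in(-55,-40,45,58) if (abs(t[:,1]-k)<10).any()])
cv2.imwrite("pics/end.png",np.hstack([cv2.resize(a[210:320,200:300],(545,600),interpolation=cv2.INTER_CUBIC)[:,100:500],cv2.resize(im[170:230,160:220],(400,400),interpolation=cv2.INTER_CUBIC)[[*range(400)]+[0]*200]]))
E
```

```text
t: 17.0
tcp_pos: [396.9, 149.7, 288.5]
eef_rot: [179.9, 0.2, -170.7]
ft_force: [0.9, -0.4, 0.3]
finger_gap: 87.2
grip_force: 0.0
t: 17.62
tcp_pos: [397.9, -44.5, 287.7]
eef_rot: [180.0, 0.1, -171.4]
ft_force: [-0.7, 0.7, 0.0]
finger_gap: 86.7
grip_force: 0.0
46 [ -9.3  10.1 -19.   27.5] 175.89884167366938
tube z [(-55, np.float64(124.7)), (-40, np.float64(125.9)), (45, np.float64(123.8)), (58, np.float64(124.6))]
```

View pics/end.png

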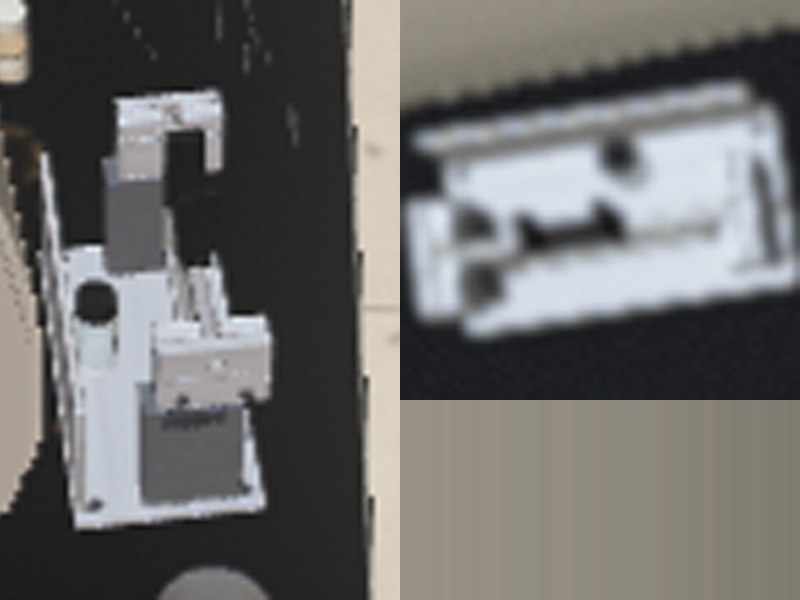

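The guard hangs home in bay_b, with its tube top at about 124 mm. The plates span 46 mm, so the pin is out. The vial still stands at (95,300) in the left crop.

```bash
python3 -c "
from plant import env
print(env.finish_job())"
```

```text
the job is handed in; nothing more can be done
None
```

The guard is hanging fully home in bay_b with its pin sprung out; I handed the job in after about 18 s of robot time, but no verdict came back.

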